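# Load a plate carrier into a sloped plate scanner

## Robot

A 6-joint arm with a two-finger parallel gripper is mounted at the origin on the work surface; the furniture and walls round the work are solid. World frame = base frame: x ahead of the robot, y to its left, z up, the work surface at z = 0. Lengths are in m, angles in rad, forces in N, time in s.
With the tool pointing down it reaches from about 0.325 to 0.775 m from the base axis. Payload 5.5 kg.
Tool frame: the origin (TCP) lies between the finger pads; the fingertips stand 11 mm ahead of it and the grasp point (between the pads) lies 8 mm behind it (robot.tcp_to_tips is the z of the fingertips in the tool frame, in m); z points along the fingers, y is the line along which they close (so a half turn about z gives the same grasp; the last joint's range is limited). The gripper opens to 85 mm and grips with 20 to 120 N. Pads are 22 mm wide; open, the fingers measure 114 mm over their backs; the gripper's body (76 mm by 85 mm) begins 54 mm behind the grasp point. The pads swing forward as they close: fully open they stand 13 mm farther back than shut.
Start: joints at [-1.339, 0.091, 1.231, -0, 1.82, -0.057], TCP at [0.171, -0.575, 0.242] pointing down, gripper open.
Joint ranges: [-2.87, 2.87], [-0.86, 2.18], [0.17, 2.46], [-1.51, 4.65], [0.06, 2.69], [-2.65, 2.65]. Speed limits (rad/s): [2.57, 2.57, 3.01, 3.14, 3.14, 3.14].

## Interface

Orientations are given as [roll, pitch, yaw] about the fixed x, y, z axes, in that order (R = Rz(yaw) Ry(pitch) Rx(roll)).
In Python, from plant import robot gives the robot as it stands.
- The arm moves only by the tool carry_out, never from a script. Its argument "rows" is a list of rows, each a list of 7 numbers: the turn, a rotation vector about the world's x, y, z as a fraction of full scale, then the shift along the world's x, y, z as a fraction of full scale, then the opening, from 0 (shut) to 1 (fully open). A call has 1 to 5 rows; each row is the pose to reach, as a shift and turn from the pose commanded when the call began; what a row does not reach only later rows make up. Full scale, the value 1, is 150 mm for a shift and 30 degrees for a turn. A row lasts 1/10 s, in which the tool goes at most 50 mm and 8.59 degrees, less where a joint would pass 70% of its speed; a pose out of reach is approached as far as the arm can. A call with a number of a shift or a turn outside -1 to 1 is refused whole. A call with a gripper value outside its range is refused whole. The fingers move at their own pace and stop on an object; "force" is the grip in N (left out, the last holds). Time passes only in rows, so rows that repeat a pose let the fingers close. It gives the time, the measured TCP pose, the force, the opening and the grip force at its end, in the units of the state.
- robot.observe(): the state, without advancing time (a new reading comes with each control period).
- robot.capture(name): name is "side" or "top"; returns a dict with "img" (384x512x3 uint8, red, green, blue), "range_z" (384x512 float32, m along the optical axis (not along the pixel's ray), 0 where there is no reading), "camera_matrix" (3x3 intrinsics, pixels), "k1" (the pictures are not rectified: a ray, as slopes to the right and down, at radius r is drawn at 1 + k1 r^2 times it, then the intrinsics apply), "eye" and "rotation" of the camera in the world. Camera axes: x right, y down, z forward; pixel columns grow to the right and rows downward; lengths in m; the calibration is good to about 2 mm. A picture is of the moment at which its call begins.
- robot.hand_in(): hands the job in; it is judged then, once.
The state is a dict: "clock": time; "joint_pos": joint angles; "qvel": joint speeds; "effort": joint torques, N m; "eef_pos": TCP position; "tool_rot": TCP orientation; "force": force on the tool from outside, world axes, zero at the start; "moment": the same for the moment, N m; "gripper_width": finger opening in m; "grasp_force": force on a finger pad.
Only numpy, scipy, OpenCV 4.12 (cv2) and the standard library are available. Lean on these libraries where they do the work, as an engineer would, in place of code of your own. Each camera call takes 0.05 s, during which the arm holds its last target. There are 200 camera calls.

## Task

Load the larger of the two plate carriers from the rack into the scanner: slide it down the sloped slot, white face still to the front, until it is fully home, guiding it down rather than letting it drop. Then shut the scanner's light cover completely. Leave the smaller carrier in the rack and the other things on the bench where they are.

Things in the scene. Friction and masses are not known exactly. Their poses are not given: they have to be found in the camera images.
- carrier: The larger plate carrier, the one to load: an upright aluminium frame 10 mm thick (x), 100 mm wide (y), 112 mm tall (z), with a white, spotted plate on its front (-x) face and a grey grip tab on top (10 mm thick, 42 mm wide, 26 mm tall, so 138 mm over all), 0.2 kg. Its lowest 6 mm is a narrower foot, 6 x 90 mm. Origin: centre of its underside; z towards the tab.
- carrier_tab (a point): Centre of the larger carrier's grip tab, 125 mm above its underside; pinch the tab across its 10 mm thickness (the carrier's x).
- carrier_face (a point): Point on the white front face of the larger carrier, 60 mm above its underside and 5 mm in front (-x) of the mid-plane.
- small_carrier: The smaller plate carrier, same make but 70 mm wide and 92 mm tall (118 mm with its 30 mm wide tab); stays in the rack. Origin: centre of its underside.
- rack: White plastic storage block 118 (x) x 130 (y) x 42 mm, fixed, with two parallel slots 12.5 mm wide and 102.5 mm long (along y), centred 28 mm before and behind its middle, floor of the slots 8 mm above the bench; one carrier stands upright in each, in either order, white face to the front (-x). Origin: centre of its underside.
- scanner: The plate scanner, a white console 200 (x) x 160 (y) x 155 mm, fixed; front face (-x) 85 mm high, then a panel that rises backwards at 30 degrees to the level, 140 mm long, then a flat top. Front face 90 mm before the origin, back 110 mm behind it, top edge of the panel 31 mm behind it. Origin: centre of its underside.
- slot: Black-rimmed loading slot in the scanner's sloped panel, 12.4 (x) by 103 mm (y) clear, 4 mm lead-in all round. Origin: centre of its mouth, level with the rim's top, 5 mm above the panel. z points out of the slot, 30 degrees from vertical, leaning to the scanner's front; x up the panel. 112 mm deep along -z: a carrier fully home has its shoulders level with the rim, only the tab stands out.
- cover (a joint): Grey light cover, a shallow hood 108 mm long, 140 mm wide, 36 mm deep, hinged along the top edge of the sloped panel, 65 mm up the panel from the slot. 0 = shut over the slot, grows as it opens up and back, 2.05 rad = fully open. Its hinge is stiff and it stays where it is left; it cannot shut over a carrier that stands more than about 5 mm proud.
- cover_hinge (a point): Middle of the cover's hinge line, which runs along the scanner's y. The frame turns with the cover: -x from the hinge to its free edge, z to its outer side.
- cover_edge (a point): Middle of the outer corner at the cover's free edge: 108 mm from the hinge along the cover and 36 mm out, on its outer face.
- beaker: Bystander: small glass beaker, 55 mm across, 70 mm tall. Origin: centre of its underside.
- reagent: Bystander: small amber bottle with a white cap, 46 mm across, 112 mm tall. Origin: centre of its underside.
- timer: Bystander: white digital timer lying flat, 62 x 62 x 19 mm. Origin: centre of its underside.

How it is judged:
By the outcome, as a careful person would: the job done as asked, in the order asked, and still so for the second after the job is handed in, with the robot touching nothing.
It also fails if it takes over 62 s, if anything falls off the work surface, if the arm or the gripper's body presses on something with over 40 N, if the wrist force passes 120 N, or if a joint passes its speed limit or range.

## Working session

There is one attempt and no reset: what is moved stays moved. The work goes in short steps, Python scripts to look and compute and a tool call to move; the robot and the scene stay as the last step left them, time stands still between calls to the robot, and variables do not carry over. Pictures are saved under pics/ and viewed, at most 10 in all, crops included, and the job is handed in when it is done.

Besides the shell and the picture viewer there is one more tool, called by a JSON object that holds its "name" and its "arguments", one argument or row to a line. carry_out: Moves the arm, as the interface text tells. Its arguments: {"type":"object","properties":{"rows":{"type":"array","items":{"type":"array","items":{"type":"number"}}},"force":{"type":"number"}},"required":["rows"]}

```bash
ls; mkdir -p pics; cat > h.py <<'E'
import numpy as np, cv2
from plant import robot
def snap(n,f=None):
    c=robot.capture(n)
    np.savez(f'/tmp/{f or n}.npz',**c)
    if f: cv2.imwrite(f'pics/{f}.png',cv2.cvtColor(c['img'],cv2.COLOR_RGB2BGR))
    return c
def load(f): return dict(np.load(f'/tmp/{f}.npz'))
def cloud(c):
    K=c['camera_matrix'];h,w=c['range_z'].shape
    k=float(c['k1'])
    u,v=np.meshgrid(np.arange(w),np.arange(h))
    p=np.stack([u,v],-1).reshape(-1,1,2).astype(float)
    n=cv2.undistortPoints(p,K,np.array([k,0,0,0.]))[:,0]
    d=np.c_[n,np.ones(len(n))]*c['range_z'].reshape(-1,1)
    return (d@c['rotation'].T+c['eye']).reshape(h,w,3)
E
python3 - <<'E'
from h import *
a=snap('side','side1');b=snap('top','top1')
for c in (a,b): print(c['eye'],c['rotation'].tolist(),c['camera_matrix'].tolist(),c['k1'])
print(robot.observe())
cv2.imwrite('pics/both.png',np.hstack([cv2.imread('pics/side1.png'),cv2.imread('pics/top1.png')])[:, :])
E
```

```text
pics
[0.12073553 0.43784307 0.95261422] [-2.515448833525612, 0.013421674231875125, -2.4489690373453286] [[353.66894089388654, 0.0, 254.84758864972062], [0.0, 353.66894089388654, 191.7049880921388], [0.0, 0.0, 1.0]] 0.033162613084060044
[ 0.35726486 -0.00844139  1.40323837] [-3.0109340061179877, 0.0012388985868707625, -1.5817715595134594] [[384.0997112645217, 0.0, 260.20360264376444], [0.0, 384.0997112645217, 192.26257962672514], [0.0, 0.0, 1.0]] -0.09230234698739688
{'clock': 0.1, 'joint_pos': array([-1.33869825e+00,  9.18037353e-02,  1.23181429e+00, -2.10507949e-05,
        1.81978684e+00, -5.67098166e-02]), 'qvel': array([ 9.26241043e-04, -1.01582213e-03, -1.05067641e-03, -4.50313173e-04,
       -1.47760876e-05, -4.51354803e-04]), 'effort': array([ 3.39583486e-03, -4.60216177e+01, -4.19218075e+01, -1.19315152e-05,
        1.06065292e-02, -1.40540388e-05]), 'eef_pos': array([ 0.17081635, -0.57491907,  0.24122427]), 'tool_rot': array([-3.13978220e+00, -8.23368736e-05,  2.88802647e-01]), 'force': array([-0.55325975,  0.94820646,  0.85354838]), 'moment': array([0.01027882, 0.01760361, 0.03084253]), 'grasp_force': 0.0, 'gripper_width': 0.08496880335322293}
```

View pics/side1.png

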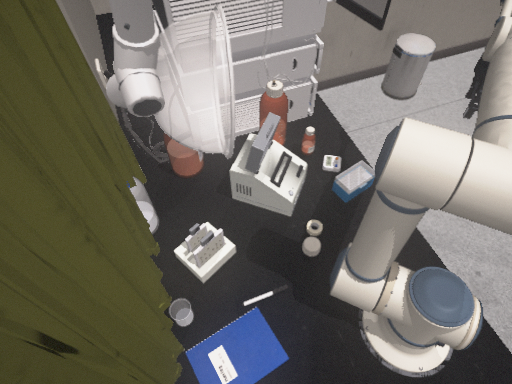

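View pics/top1.png

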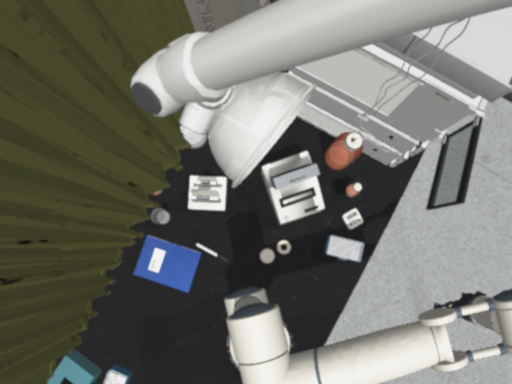

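The side view shows the scanner near (270,175) with its cover open at (263,143), the rack with two carriers at (205,248), and a round white thing at (200,80). The top view shows the scanner at (293,188) with its slot at (297,198), and the rack at (207,193).

```bash
sed -i 's/^    return (d@c.*/    from scipy.spatial.transform import Rotation as R\n    M=R.from_euler("xyz",c["rotation"]).as_matrix()\n    return (d@M.T+c["eye"]).reshape(h,w,3)/' h.py
python3 - <<'E'
from h import *
for n,(x0,x1,y0,y1) in (('side1',(165,315,105,285)),('top1',(180,370,140,240))):
    c=load(n);P=cloud(c)
    for (u,v) in ([(205,250),(270,175),(316,230),(200,80),(140,60),(312,245)] if n=='side1' else [(207,193),(293,188),(297,198),(207,181),(207,196),(250,130),(180,70),(220,170),(195,120),(160,100),(240,180),(237,183)]):
        print(n,u,v,P[v,u].round(3))
    im=cv2.cvtColor(c['img'],cv2.COLOR_RGB2BGR)[y0:y1,x0:x1]
    cv2.imwrite(f'pics/z_{n}.png',cv2.resize(im,None,fx=4 if n=='top1' else 3.3,fy=4 if n=='top1' else 3.3,interpolation=cv2.INTER_CUBIC))
E
```

```text
side1 205 250 [0.507 0.2   0.093]
side1 270 175 [ 0.512 -0.087  0.132]
side1 316 230 [ 0.328 -0.082  0.017]
side1 200 80 [0.579 0.062 0.521]
side1 140 60 [0.672 0.121 0.556]
side1 312 245 [ 0.306 -0.025  0.031]
top1 207 193 [0.535 0.181 0.046]
top1 293 188 [ 0.535 -0.117  0.15 ]
top1 297 198 [ 0.506 -0.133  0.114]
top1 207 181 [0.565 0.17  0.127]
top1 207 196 [0.512 0.167 0.149]
top1 250 130 [0.61  0.013 0.563]
top1 180 70 [0.582 0.095 0.932]
top1 220 170 [0.626 0.14  0.002]
top1 195 120 [0.646 0.144 0.53 ]
top1 160 100 [0.564 0.136 0.873]
top1 240 180 [0.531 0.047 0.346]
top1 237 183 [0.506 0.049 0.457]
```

View pics/z_side1.png

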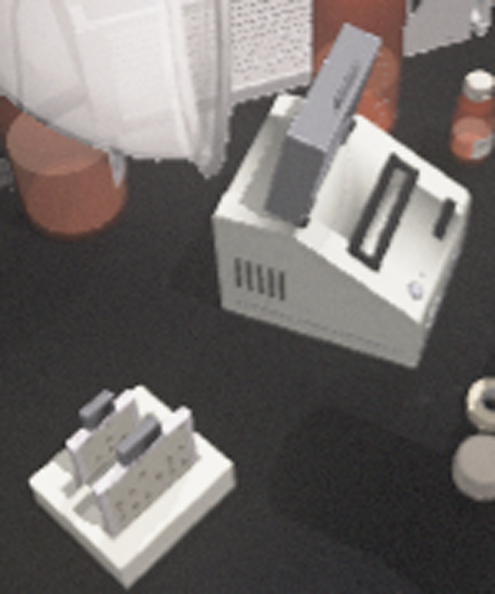

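View pics/z_top1.png

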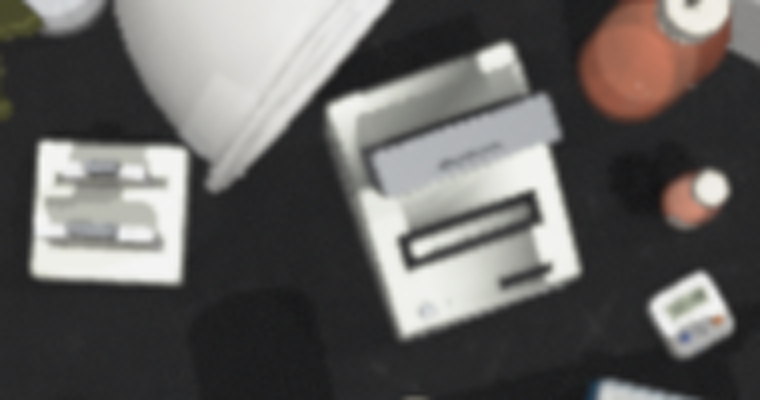

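The crops show the rack with the larger carrier in the front slot (tab at top-crop (92,230), z≈0.147). The smaller one is behind it at (100,168). The slot rim runs from (405,255) to (540,210) in the top crop, so the scanner is yawed about +18°, and the cover stands open about upright.

```bash
cat > m.py <<'E'
from h import *
def rect(xy):
    (cx,cy),(w,h),a=cv2.minAreaRect(xy.astype(np.float32)*1000)
    if w<h: w,h,a=h,w,a+90
    return np.round([cx,cy,w,h,(a)%180],1)   # a: direction of long side
def plane(p):
    for _ in range(4):
        m=p.mean(0);n=np.linalg.svd(p-m,full_matrices=False)[2][2]
        d=(p-m)@n;p=p[abs(d)<max(2*d.std(),5e-4)]
    return m,n*np.sign(n[2]),d.std()
E
python3 - <<'E'
from m import *
from scipy import ndimage as nd
for n in ('side1','top1'):
    c=load(n);P=cloud(c);im=c['img'].astype(int);x,y,z=np.moveaxis(P,-1,0)
    print('==',n,'bench z',np.median(z[(abs(x-.4)<.05)&(abs(y-.1)<.05)]))
    R=(x>.42)&(x<.64)&(y>.07)&(y<.27)&(z<.2)
    m=R&(z>.136); print('tabL',m.sum(),rect(P[m][:,:2]),np.median(z[m]))
    m=R&(z>.120)&(z<.135)&(x>.545);print('tabS',m.sum(),rect(P[m][:,:2]) if m.sum()>3 else '',np.median(z[m]))
    m=R&(z>.034)&(z<.05); print('rack',rect(P[m][:,:2]),np.median(z[m]))
    S=(x>.38)&(x<.72)&(y>-.26)&(y<.0)&(z<.3)
    br=im.min(-1)>140
    m=S&(z>.09)&(z<.15)&br&(x<.56)
    l,k=nd.label(m);m=l==1+np.argmax(nd.sum(m,l,range(1,k+1)))
    mm,nn,s=plane(P[m]);print('panel',m.sum(),mm.round(4),nn.round(4),'tilt',np.degrees(np.arccos(nn[2])).round(1),'yaw',np.degrees(np.arctan2(-nn[1],-nn[0])).round(2),s)
    np.savez(f'/tmp/pl_{n}.npz',m=mm,n=nn)
    m=S&(z>.148)&(z<.162)&br;print('top',m.sum(),rect(P[m][:,:2]) if m.sum()>3 else '',np.median(z[m]))
    L=(x>.3)&(x<.8)&(y>-.15)&(y<.3)&(z>.28)&(z<.75)
    for zl in (.3,.35,.4,.45,.5,.55):
        q=P[L&(z>zl)&(z<zl+.05)]
        if len(q): print('lamp',zl,len(q),q.min(0).round(2),q.max(0).round(2))
    # dark rim on the panel
    dist=(P-mm)@nn
    m=S&(im.max(-1)<75)&(abs(dist)<.015)&(z>.085)&(z<.16)
    l,k=nd.label(m)
    for i in range(1,k+1):
        q=P[l==i]
        if len(q)>25:
            print('rim',len(q),q.mean(0).round(4),rect(q[:,:2]),'d',np.median((q-mm)@nn).round(4), [a.tolist() for a in (np.argwhere(l==i).min(0),np.argwhere(l==i).max(0))])
    m=S&(z>.17); q=P[m];print('cover',len(q),q.min(0).round(3),q.max(0).round(3))
    mm,nn,s=plane(q);print('coverplane',mm.round(3),nn.round(3),s)
E
```

```text
== side1 bench z 0.00048777738930466663
tabL 87 [554.5 226.2 159.2  32.9  43.4] 0.1452204470024573
tabS 45 [586.2 220.2 120.6  19.8  63.4] 0.1257958179801687
rack [537.1 181.5 131.6 118.7  86.3] 0.04240106298206525
panel 1128 [ 0.4995 -0.1247  0.1197] [-0.472  -0.159   0.8672] tilt 29.9 yaw 18.62 0.0011736277647677038
top 544 [ 587.3 -105.4  161.6  100.3  109. ] 0.1544747345394067
lamp 0.3 648 [0.52 0.04 0.3 ] [0.79 0.3  0.35]
lamp 0.35 1298 [0.5  0.05 0.35] [0.79 0.3  0.4 ]
lamp 0.4 2117 [0.5  0.06 0.4 ] [0.78 0.3  0.45]
lamp 0.45 3348 [0.5  0.04 0.45] [0.79 0.3  0.5 ]
lamp 0.5 5766 [ 0.51 -0.12  0.5 ] [0.78 0.3  0.55]
lamp 0.55 5074 [ 0.54 -0.11  0.55] [0.78 0.3  0.6 ]
rim 71 [ 0.5065 -0.1148  0.1306] [ 511.3 -127.7  120.3   25.3  116.4] d 0.0049 [[154, 271], [185, 286]]
cover 935 [ 0.514 -0.26   0.17 ] [ 0.694 -0.039  0.278]
coverplane [ 0.563 -0.111  0.243] [0.81  0.412 0.417] 0.010561312922979743
== top1 bench z 0.001782909689929113
tabL 51 [557.9 226.9 164.3  34.   41.4] 0.14896728309743645
tabS 33 [590.2 219.7 125.4  17.8  58.5] 0.1268514886830887
rack [537.3 181.8 131.5 119.   87.2] 0.043990321730384196
panel 1044 [ 0.4969 -0.1332  0.119 ] [-0.4689 -0.1588  0.8689] tilt 29.7 yaw 18.7 0.0020799352015246726
top 418 [ 584.7 -107.3  160.1  106.6  108.7] 0.15560006991607211
lamp 0.3 410 [ 0.53 -0.13  0.3 ] [0.77 0.29 0.35]
lamp 0.35 301 [ 0.51 -0.15  0.35] [0.76 0.29 0.4 ]
lamp 0.4 287 [ 0.5  -0.15  0.4 ] [0.76 0.29 0.45]
lamp 0.45 696 [ 0.5  -0.15  0.45] [0.78 0.3  0.5 ]
lamp 0.5 3076 [ 0.51 -0.15  0.5 ] [0.77 0.3  0.55]
lamp 0.55 3834 [ 0.54 -0.12  0.55] [0.74 0.3  0.6 ]
rim 28 [ 0.5219 -0.1743  0.1292] [ 520.3 -172.    29.7   22.3  108.9] d 0.0039 [[189, 304], [197, 313]]
cover 1081 [ 0.516 -0.26   0.17 ] [ 0.719 -0.     0.299]
coverplane [ 0.59  -0.101  0.266] [ 0.084 -0.121  0.989] 0.01109861394656505
```

```bash
cat >> m.py <<'E'
from scipy.spatial.transform import Rotation as Ro
from scipy import ndimage as nd
def cast(c,uv,p0,n):
    K=c['camera_matrix'];q=cv2.undistortPoints(np.float64(uv).reshape(-1,1,2),K,np.array([float(c['k1']),0,0,0.]))[:,0]
    d=np.c_[q,np.ones(len(q))]@Ro.from_euler('xyz',c['rotation']).as_matrix().T
    t=((p0-c['eye'])@n)/(d@n)
    return c['eye']+d*t[:,None]
yaw=np.radians(18.7);cy,sy=np.cos(yaw),np.sin(yaw)
SX=np.array([cy*np.cos(np.pi/6),sy*np.cos(np.pi/6),.5]);SY=np.array([-sy,cy,0]);SZ=np.cross(SX,SY)
E
python3 - <<'E'
from m import *
g=np.array([.507,-.125,.1268])
for n in ('side1','top1'):
    c=load(n);im=c['img'].astype(int);P=cloud(c);x,y,z=np.moveaxis(P,-1,0)
    v,u=np.mgrid[:384,:512]
    Q=cast(c,np.stack([u,v],-1).reshape(-1,2),g,SZ)-g
    a,b=(Q@SX).reshape(384,512)*1000,(Q@SY).reshape(384,512)*1000
    lum=im.max(-1)
    win=(abs(a)<24)&(abs(b)<72)
    for th in (70,90,110):
        l,k=nd.label(win&(lum<th),np.ones((3,3)));s=nd.sum(l>0,l,range(1,k+1));i=1+np.argmax(s);m=l==i
        r=rect(np.c_[a[m],b[m]]/1000);A=r[:2]
        print(n,'rim',th,m.sum(),r,'centre',(g+SX*A[0]/1e3+SY*A[1]/1e3).round(4))
    m=(x>.49)&(x<.53)&(y>.13)&(y<.235)&(z>.136)&(z<.16);q=P[m]
    print('tabL',m.sum(),rect(q[:,:2]),q[:,2].max(),np.median(q[:,2]))
    # tab by rays at z=.146, grey colour
    Q=cast(c,np.stack([u,v],-1).reshape(-1,2),np.array([0,0,.146]),np.array([0,0,1.])).reshape(384,512,3)
    w=(abs(Q[...,0]-.509)<.022)&(abs(Q[...,1]-.183)<.035)
    uu=np.argwhere(w);lo,hi=uu.min(0),uu.max(0);print(lo,hi)
    print(lum[lo[0]:hi[0]+1,lo[1]:hi[1]+1])
    # cover highest points
    dz=P-g; S=(abs(dz@SY)<.06)&(z>.16)&(z<.34)&(x>.48)&(x<.68)
    h=np.array([cy,sy,0]); q=P[S]-g
    e=np.c_[q@h,P[S][:,2]];e=e[np.argsort(-e[:,1])][::12]
    print('cover x(rel slot),z',e[:24].round(3).tolist())
E
```

```text
side1 rim 70 11 [ -3.2  51.3  20.9  10.7 163.1] centre [ 0.4879 -0.0773  0.1252]
side1 rim 90 186 [ -4.2  -6.8 122.5  32.5  90. ] centre [ 0.5057 -0.1326  0.1247]
side1 rim 110 218 [ -4.   -6.6 123.7  33.9  89.5] centre [ 0.5058 -0.1324  0.1248]
tabL 82 [508.8 183.7  41.5  11.   88.9] 0.15021816146796063 0.14513789592009585
[223 192] [250 221]
[[ 60  56  59  60 128 121  78  60  60  52 106 215 207 229 244 245 242 197
  100  60  57  57  59  61  60  62  54  60  55  57]
 [ 58  57  70 132 155 158 173 112  60 126 223 234 240 244 245 245 245 242
  198 100  58  59  58  55  60  59  57  55  53  59]
 [ 56  81 141 160 167 165 143  84 128 227 236 240 244 229 240 245 245 244
  242 220 132  57  60  56  61  61  58  53  57  57]
 [ 80 133 158 164 161 130  93 150 228 242 243 241 223 185 226 243 244 245
  245 243 224 143  75  56  58  60  56  57  60  58]
 [141 157 162 156 122  79  71 139 235 243 239 214 175 167 213 242 245 245
  245 244 243 240 173  76  58  60  61  59  57  53]
 [158 162 154 116  76  56  63  99 235 235 204 168 162 163 192 240 245 244
  244 245 244 244 241 198 105  60  61 123 186 129]
 [16
[... 4339 characters left out ...]
32 134 133 127 131 148
  164 164 165]
 [202 181 172 162 160 165 165 167 166 159 155 154 153 153 151 143 143 146
  145 140 140]
 [227 222 220 214 211 213 211 213 212 206 201 200 200 198 192 188 185 185
  184 183 180]
 [237 236 236 235 235 235 235 235 235 234 234 234 233 232 229 228 228 227
  228 228 227]]
cover x(rel slot),z [[0.035, 0.282], [0.037, 0.277], [0.06, 0.276], [0.05, 0.275], [0.058, 0.274], [0.06, 0.273], [0.061, 0.273], [0.06, 0.273], [0.044, 0.272], [0.053, 0.272], [0.051, 0.272], [0.057, 0.271], [0.059, 0.271], [0.176, 0.271], [0.04, 0.271], [0.052, 0.27], [0.046, 0.27], [0.055, 0.27], [0.053, 0.27], [0.048, 0.27], [0.064, 0.269], [0.186, 0.269], [0.042, 0.269], [0.172, 0.269]]
```

```bash
python3 - <<'E'
from h import *
pts=[]
for n in ('side1','top1'):
    c=load(n);d=c['range_z'];P=cloud(c)
    from scipy import ndimage as nd
    ok=(d>0)&(nd.maximum_filter(d,3)-nd.minimum_filter(d,3)<.03)
    pts.append(P[ok])
p=np.vstack(pts)
for lo,hi in ((.18,.3),(.3,.4),(.4,.5),(.5,.6),(.6,.75),(.75,.95)):
    q=p[(p[:,2]>lo)&(p[:,2]<hi)]
    H=np.histogram2d(q[:,0],q[:,1],bins=[np.arange(.2,.81,.04),np.arange(-.24,.41,.04)])[0]
    print('z',lo,hi,' rows x from .78 down to .22; cols y from +.38 (left) to -.22')
    for r in range(len(H)-1,-1,-1): print('%.2f '%(.22+.04*r)+''.join('#' if v>3 else '.' for v in H[r][::-1]))
E
```

```text
z 0.18 0.3  rows x from .78 down to .22; cols y from +.38 (left) to -.22
0.78 .....#........##
0.74 ...###......#...
0.70 ..###......##...
0.66 ...#......##....
0.62 .###......#.....
0.58 .#.......#..###.
0.54 ##.........####.
0.50 ##.........#....
0.46 #...............
0.42 ................
0.38 ................
0.34 ................
0.30 ................
0.26 ................
0.22 ........###.....
z 0.3 0.4  rows x from .78 down to .22; cols y from +.38 (left) to -.22
0.78 .....#........##
0.74 ...##.......##..
0.70 ..##............
0.66 ..##..#.........
0.62 .###..##........
0.58 .#.....##.......
0.54 ##.....###......
0.50 ##......#.......
0.46 #...............
0.42 ................
0.38 ................
0.34 ................
0.30 ................
0.26 ................
0.22 ................
z 0.4 0.5  rows x from .78 down to .22; cols y from +.38 (left) to -.22
0.78 .....##.......##
0.74 ....###.........
0.70 ..##.#..........
0.66 ..##.###........
0.62 .###.###........
0.58 .#.....##.......
0.54 ##.....##.......
0.50 ##......#.......
0.46 #...............
0.42 ................
0.3
[... 615 characters left out ...]
..........
0.70 ..##..#.........
0.66 ..##..###.......
0.62 .###............
0.58 .#..............
0.54 ##..............
0.50 ##..............
0.46 #...............
0.42 ................
0.38 ................
0.34 ................
0.30 ................
0.26 ................
0.22 ................
z 0.75 0.95  rows x from .78 down to .22; cols y from +.38 (left) to -.22
0.78 ....##..........
0.74 ...##...........
0.70 ..##............
0.66 ..##..#.#.......
0.62 .###.####.......
0.58 .#...#####......
0.54 ##...#####......
0.50 ##..............
0.46 #...............
0.42 ................
0.38 ................
0.34 ................
0.30 ................
0.26 ................
0.22 ................
```

Measured positions:
- Tab centre is about (0.5086, 0.1835), top at z 0.146, yaw about -3°.
- Slot centre is about (0.507, -0.132, 0.126), yaw about 18.7°.
- The lamp dome takes up x>0.50, z>0.3 around y<0.1.

I'll go round it at small radius.

{"name": "carry_out", "arguments": {
  "rows": [
    [0,0,0.8,-0.33,1,0.4,0.4],
    [0,0,0.8,-0.33,1,0.4,0.4],
    [0,0,0.8,-0.33,1,0.4,0.4],
    [0,0,0.8,-0.33,1,0.4,0.4]
  ],
  "force": 60
}}

```text
clock: 0.5
eef_pos: [0.1207, -0.4228, 0.3049]
tool_rot: [3.139, 0.002, 0.711]
force: [0.9, -1.6, 1.4]
gripper_width: 0.0344
grasp_force: 0.0
```

{"name": "carry_out", "arguments": {
  "rows": [
    [0,0,0.8,0.8,0.77,0,0.4],
    [0,0,0.8,0.8,0.77,0,0.4],
    [0,0,0.8,0.8,0.77,0,0.4],
    [0,0,0.8,0.8,0.77,0,0.4]
  ]
}}

```text
clock: 0.9
eef_pos: [0.2434, -0.3069, 0.3024]
tool_rot: [3.141, -0.001, 1.134]
force: [-0.3, -0.3, 0.0]
gripper_width: 0.0341
grasp_force: 0.0
```

{"name": "carry_out", "arguments": {
  "rows": [
    [0,0,0.75,0.8,0.87,0,0.4],
    [0,0,0.75,0.8,0.87,0,0.4],
    [0,0,0.75,0.8,0.87,0,0.4],
    [0,0,0.75,0.8,0.87,0,0.4]
  ]
}}

```text
clock: 1.3
eef_pos: [0.3628, -0.1764, 0.3019]
tool_rot: [3.142, -0.001, 1.525]
force: [0.9, -1.0, -0.1]
gripper_width: 0.0342
grasp_force: 0.0
```

{"name": "carry_out", "arguments": {
  "rows": [
    [0,0,0,0.2,1,0,0.4],
    [0,0,0,0.2,1,0,0.4],
    [0,0,0,0.2,1,0,0.4],
    [0,0,0,0.2,1,0,0.4]
  ]
}}

```text
clock: 1.7
eef_pos: [0.3917, -0.0241, 0.302]
tool_rot: [-3.141, -0.002, 1.528]
force: [0.4, -0.4, -0.2]
gripper_width: 0.034
grasp_force: 0.0
```

{"name": "carry_out", "arguments": {
  "rows": [
    [0,0,0,0.13,1,0,0.4],
    [0,0,0,0.13,1,0,0.4],
    [0,0,0,0.13,1,0,0.4],
    [0,0,0,0.13,1,0,0.4]
  ]
}}

```text
clock: 2.1
eef_pos: [0.4106, 0.1251, 0.3012]
tool_rot: [-3.14, -0.001, 1.526]
force: [-0.0, -0.7, -0.2]
gripper_width: 0.0345
grasp_force: 0.0
```

{"name": "carry_out", "arguments": {
  "rows": [
    [0,0,0,0.655,0.39,-0.2,0.4],
    [0,0,0,0.655,0.39,-0.2,0.4],
    [0,0,0,0.655,0.39,-0.34,0.4],
    [0,0,0,0.655,0.39,-0.5,0.4],
    [0,0,0,0.655,0.39,-0.5,0.4]
  ]
}}

```text
clock: 2.6
eef_pos: [0.5083, 0.1777, 0.2221]
tool_rot: [-3.133, 0.003, 1.518]
force: [-0.5, -0.8, -0.3]
gripper_width: 0.0343
grasp_force: 0.0
```

```bash
python3 - <<'E'
from m import *
a=snap('side','side2');b=snap('top','top2')
o=robot.observe();print(o['eef_pos'],o['tool_rot'],o['joint_pos'])
A=cv2.imread('pics/side2.png')[140:290,130:270];B=cv2.imread('pics/top2.png')[100:250,140:280]
cv2.imwrite('pics/z2.png',cv2.resize(np.hstack([A,B]),None,fx=2.8,fy=2.8,interpolation=cv2.INTER_CUBIC))
E
```

```text
[0.50908827 0.17815515 0.22735534] [-3.14058886e+00  6.62479160e-04  1.51806027e+00] [ 2.73737523e-01 -7.37664199e-02  1.42288194e+00 -3.13311270e-04
  1.79364035e+00  3.26404852e-01]
```

View pics/z2.png

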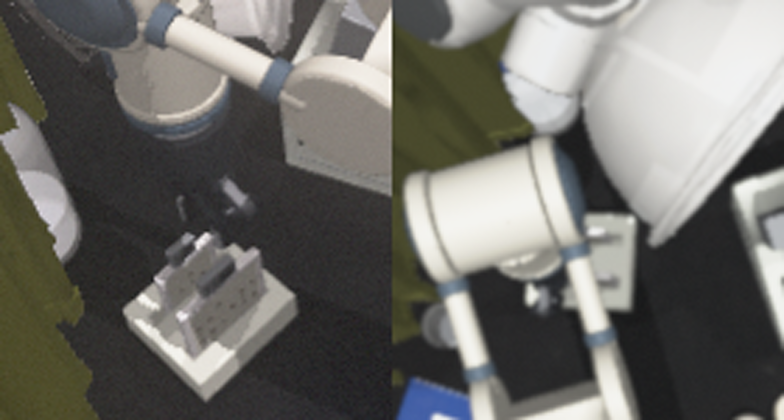

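The side crop shows the open fingers right above the large carrier's tab, straddling it. Descending.

{"name": "carry_out", "arguments": {
  "rows": [
    [0,0,0,0,0.03,-0.2,0.4],
    [0,0,0,0,0.03,-0.4,0.4],
    [0,0,0,0,0.03,-0.55,0.4],
    [0,0,0,0,0.03,-0.617,0.4],
    [0,0,0,0,0.03,-0.617,0.4]
  ]
}}

```text
clock: 3.2
eef_pos: [0.509, 0.1833, 0.1351]
tool_rot: [-3.142, 0.0, 1.519]
force: [0.4, 0.0, 0.4]
gripper_width: 0.0342
grasp_force: 0.0
```

{"name": "carry_out", "arguments": {
  "rows": [
    [0,0,0,0,0,0,0],
    [0,0,0,0,0,0,0],
    [0,0,0,0,0,0,0],
    [0,0,0,0,0,0,0]
  ],
  "force": 70
}}

```text
clock: 3.6
eef_pos: [0.5101, 0.184, 0.1375]
tool_rot: [3.138, -0.001, 1.519]
force: [-1.2, -1.1, 5.5]
gripper_width: 0.0082
grasp_force: 71.4
```

{"name": "carry_out", "arguments": {
  "rows": [
    [0,0,0,0,0,0.06,0],
    [0,0,0,0,0,0.15,0],
    [0,0,0,0,0,0.3,0],
    [0,0,0,0,0,0.45,0],
    [0,0,0,0,0,0.6,0]
  ]
}}

```text
clock: 4.1
eef_pos: [0.5091, 0.1839, 0.2265]
tool_rot: [3.141, -0.0, 1.519]
force: [0.1, -0.5, -1.6]
gripper_width: 0.0082
grasp_force: 70.2
```

{"name": "carry_out", "arguments": {
  "rows": [
    [0,0,0,-0.05,0,0.3,0],
    [0,0,0,-0.2,0,0.35,0],
    [0,0,0,-0.4,-0.05,0.35,0],
    [0,0,0,-0.6,-0.1,0.35,0],
    [0,0,0,-0.6,-0.1,0.35,0]
  ]
}}

```text
clock: 4.6
eef_pos: [0.4169, 0.1685, 0.2794]
tool_rot: [3.14, -0.001, 1.52]
force: [1.1, 0.5, -1.3]
gripper_width: 0.0082
grasp_force: 70.2
```

```bash
python3 - <<'E'
from m import *
a=snap('side','side3');b=snap('top','top3')
o=robot.observe();print(o['eef_pos'],o['tool_rot'],o['joint_pos'],o['force'],o['moment'])
A=cv2.imread('pics/side3.png')[140:290,150:350];B=cv2.imread('pics/top3.png')[130:280,140:280]
cv2.imwrite('pics/z3.png',cv2.resize(np.hstack([A,B]),None,fx=2.3,fy=2.3,interpolation=cv2.INTER_CUBIC))
E
```

```text
[0.41907618 0.16888497 0.27851323] [ 3.13925179e+00 -8.53125575e-04  1.51949029e+00] [ 3.07780448e-01 -2.97283202e-01  1.52833652e+00 -2.53426106e-05
  1.90804797e+00  3.59079067e-01] [-0.0121647  -0.03341767 -1.97102697] [-0.05425715 -0.00047813 -0.02683694]
```

View pics/z3.png

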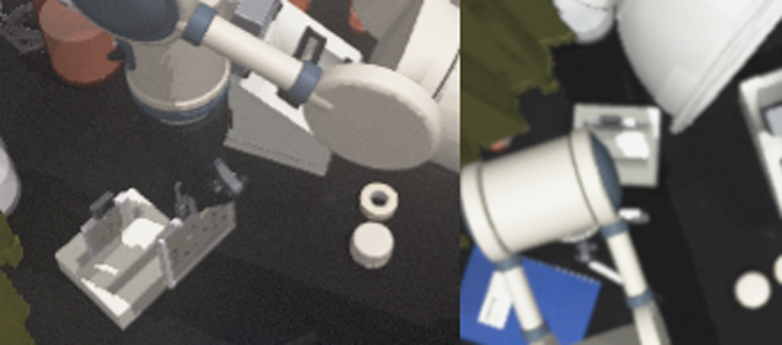

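The crops show the carrier held upright between the fingers, clear of the rack, and the small one still in its slot. I'll measure how it sits in the grip from the side depth.

```bash
cat >> m.py <<'E'
def face(c,T,Rt,vis=False):
    """points of the held carrier in its nominal frame: z up along -tool z, x=tool y, origin at TCP"""
    Rm=Ro.from_euler('xyz',Rt).as_matrix()
    C=np.c_[Rm[:,1],-Rm[:,0]*np.linalg.det(np.c_[Rm[:,1],-Rm[:,0],-Rm[:,2]]),-Rm[:,2]]
    return (cloud(c)-T)@C
E
python3 - <<'E'
from m import *
c=load('side3');o=robot.observe()
q=face(c,o['eef_pos'],o['tool_rot'])
v=c['img'].max(-1)
m=(abs(q[...,0]+.005)<.012)&(abs(q[...,1])<.06)&(q[...,2]<-.02)&(q[...,2]>-.145)
print(m.sum());l,k=nd.label(m);m=l==1+np.argmax(nd.sum(m,l,range(1,k+1)));p=q[m];print(m.sum(),p.min(0).round(4),p.max(0).round(4))
f=p[(p[:,2]<-.03)&(p[:,2]>-.11)&(abs(p[:,1])<.04)]
mm,nn,s=plane(f*1);nn=nn*np.sign(nn[0]);print('face',mm.round(4),nn.round(4),s,'yaw',np.degrees(np.arctan2(nn[1],nn[0])),'pitch',np.degrees(np.arctan2(nn[2],nn[0])))
yz=p[:,1:];print(rect(yz),np.percentile(p,[2,98],axis=0).round(4))
# edges per row / column
for z0 in (-.10,-.08,-.06,-.04): 
    r=p[abs(p[:,2]-z0)<.01];print(z0,np.percentile(r[:,1],[1,99]).round(4))
for y0 in (-.03,-.01,.01,.03):
    r=p[abs(p[:,1]-y0)<.01];print(y0,np.percentile(r[:,2],[1,99]).round(4))
E
```

```text
634
634 [-0.0073 -0.051  -0.1282] [ 0.0033  0.0495 -0.0205]
face [-0.0046  0.0039 -0.0711] [ 1.     -0.0023 -0.0039] 0.0003964146538425489 yaw -0.12960076479635324 pitch -0.22235902241487335
[ -0.7 -74.3 107.7 100.5  90.2] [[-0.0069 -0.047  -0.1193]
 [ 0.0003  0.0491 -0.0234]]
-0.1 [-0.0497  0.0492]
-0.08 [-0.0506  0.0492]
-0.06 [-0.0456  0.0491]
-0.04 [-0.0249  0.0493]
-0.03 [-0.1203 -0.046 ]
-0.01 [-0.1211 -0.0331]
0.01 [-0.127  -0.0213]
0.03 [-0.119  -0.0226]
```

```bash
cat >> m.py <<'E'
RT=np.c_[SY,SX,-SZ]
SLOT=np.array([.507,-.1324,.1258])
def togo(P,Rt=RT):
    o=robot.observe();Rn=Ro.from_euler('xyz',o['tool_rot'])
    t=(Ro.from_matrix(Rt)*Rn.inv()).as_rotvec(degrees=True)
    d=P-o['eef_pos']
    print('turn/30',(t/30).round(3),'shift/.15',(d/.15).round(3),'deg',np.linalg.norm(t).round(2),'mm',(d*1e3).round(1),'slotframe mm',(np.array([SX,SY,SZ])@d*1e3).round(1))
    print('at',o['eef_pos'].round(4),'force',o['force'].round(1),'in slot axes',(np.array([SX,SY,SZ])@o['force']).round(1))
E
python3 -c "
from m import *
P=SLOT+SZ*.1635;print(P);togo(P)"
```

```text
[ 0.42956556 -0.15861011  0.26739515]
turn/30 [ 0.136 -0.992  0.704] shift/.15 [ 0.07  -2.183 -0.074] deg 36.73 mm [  10.5 -327.5  -11.1] slotframe mm [ -87.9 -313.6   37.9]
at [0.4191 0.1689 0.2785] force [-0. -0. -2.] in slot axes [-1.  -0.  -1.7]
```

{"name": "carry_out", "arguments": {
  "rows": [
    [0.01,-0.1,0.07,-0.12,-0.2,0.2,0],
    [0.027,-0.2,0.14,-0.127,-0.45,0.21,0],
    [0.041,-0.3,0.21,-0.127,-0.7,0.21,0],
    [0.055,-0.4,0.28,-0.127,-0.9,0.21,0],
    [0.068,-0.496,0.352,-0.127,-0.99,0.21,0]
  ]
}}

```text
clock: 5.2
eef_pos: [0.4005, 0.0182, 0.3093]
tool_rot: [2.879, -0.023, 1.707]
force: [0.2, 0.3, -2.3]
gripper_width: 0.0087
grasp_force: 70.2
```

{"name": "carry_out", "arguments": {
  "rows": [
    [0.014,-0.1,0.07,0.01,-0.2,0,0],
    [0.027,-0.2,0.14,0.02,-0.45,0,0],
    [0.041,-0.3,0.21,0.033,-0.7,0,0],
    [0.055,-0.4,0.28,0.033,-0.9,0,0],
    [0.068,-0.496,0.352,0.033,-0.967,0,0]
  ]
}}

```text
clock: 5.7
eef_pos: [0.4049, -0.128, 0.3085]
tool_rot: [2.62, 0.001, 1.894]
force: [-0.2, 1.0, -2.2]
gripper_width: 0.0085
grasp_force: 70.2
```

{"name": "carry_out", "arguments": {
  "rows": [
    [0,0,0,0.08,-0.12,-0.1,0],
    [0,0,0,0.164,-0.224,-0.2,0],
    [0,0,0,0.164,-0.224,-0.284,0],
    [0,0,0,0.164,-0.224,-0.284,0]
  ]
}}

```text
clock: 6.1
eef_pos: [0.4292, -0.1584, 0.2634]
tool_rot: [2.624, -0.004, 1.896]
force: [0.3, 0.0, -1.6]
gripper_width: 0.0084
grasp_force: 70.2
```

```bash
cat > look.py <<'E'
from m import *
import sys
t=sys.argv[1]
a=snap('side','side'+t)
o=robot.observe();print(o['tool_rot'],o['gripper_width'],o['joint_pos'].round(2));togo(SLOT+SZ*.1635)
A=cv2.imread(f'pics/side{t}.png')[90:240,190:340]
cv2.imwrite(f'pics/z{t}.png',cv2.resize(A,None,fx=4,fy=4,interpolation=cv2.INTER_CUBIC))
# carrier in slot axes, relative to SLOT
q=(cloud(a)-SLOT)@np.c_[SX,SY,SZ]
tcp=np.array([SX,SY,SZ])@(o['eef_pos']-SLOT);print('tcp in slot',tcp.round(4))
m=(abs(q[...,0]-tcp[0]+.004)<.012)&(abs(q[...,1]-tcp[1])<.058)&(q[...,2]>.012)&(q[...,2]<tcp[2]-.03)
l,k=nd.label(m);m=l==1+np.argmax(nd.sum(m,l,range(1,k+1)));p=q[m]
mm,nn,s=plane(p);nn*=np.sign(nn[0]);print(len(p),'face',mm.round(4),nn.round(4),s.round(5),'y',np.percentile(p[:,1],[1,99]).round(4),'z',np.percentile(p[:,2],[1,99]).round(4))
print('face x at mouth',(mm[0]-nn[2]/nn[0]*(0-mm[2])).round(4))
E
python3 look.py 4
```

```text
[ 2.62191206e+00 -1.98760813e-03  1.89658758e+00] 0.00831862957307395 [-0.75 -0.62  1.86  0.46  1.63 -0.99]
turn/30 [-0.001 -0.008  0.001] shift/.15 [ 0.001 -0.003  0.015] deg 0.25 mm [ 0.1 -0.5  2.2] slotframe mm [ 1.1 -0.5  1.9]
at [ 0.4294 -0.1581  0.2652] force [ 0.2  1.  -0.2] in slot axes [ 0.3  0.8 -0.4]
tcp in slot [-0.0011  0.0005  0.1616]
352 face [0.0029 0.0052 0.0852] [ 0.9999 -0.0023 -0.0104] 0.00049 y [-0.0492  0.0514] z [0.0387 0.1302]
face x at mouth 0.002
```

View pics/z4.png

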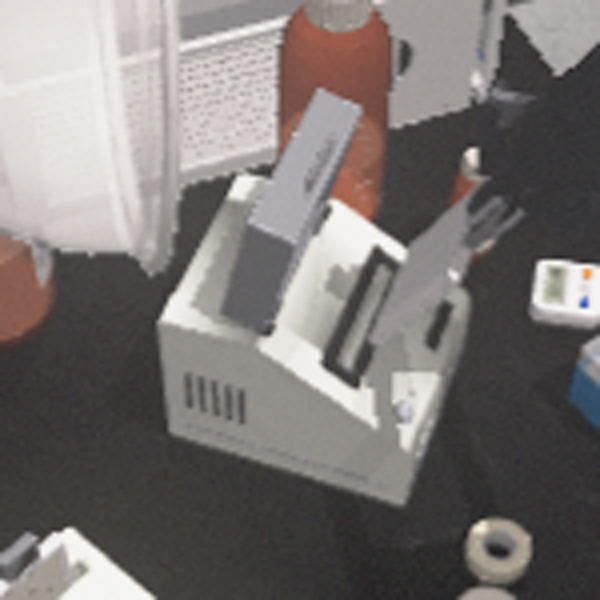

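The side crop shows the carrier tilted in line with the slot. Its lower corner is at (372,340) and points at the rim's near corner (345,370). It needs about 1.5 mm in -y, then it can go in.

{"name": "carry_out", "arguments": {
  "rows": [
    [0,0,0,0.043,0.004,-0.07,0],
    [0,0,0,0.082,0.018,-0.144,0],
    [0,0,0,0.105,0.025,-0.185,0],
    [0,0,0,0.13,0.033,-0.23,0],
    [0,0,0,0.13,0.033,-0.23,0]
  ]
}}

```text
clock: 6.65
eef_pos: [0.4492, -0.1527, 0.2301]
tool_rot: [2.622, -0.001, 1.897]
force: [-0.6, 0.0, -2.3]
gripper_width: 0.0082
grasp_force: 70.2
```

```bash
python3 look.py 5; python3 -c "
from h import *;o=robot.observe();print(o['moment'],o['force'])"
```

```text
[ 2.62100972e+00 -5.27185440e-04  1.89722255e+00] 0.008069906414043971 [-0.71 -0.59  1.9   0.44  1.55 -0.98]
turn/30 [ 0.001 -0.006 -0.   ] shift/.15 [-0.131 -0.038  0.243] deg 0.18 mm [-19.6  -5.7  36.4] slotframe mm [ 0.6  0.8 41.8]
at [ 0.4491 -0.1529  0.231 ] force [-0.5 -0.2 -2.6] in slot axes [-1.8 -0.  -1.9]
tcp in slot [-0.0006 -0.0008  0.1217]
273 face [0.0046 0.0046 0.0519] [ 1.      0.0042 -0.0079] 0.00056 y [-0.0492  0.0505] z [0.0135 0.0899]
face x at mouth 0.0041
[-0.13570812  0.45137636  0.04221988] [-0.50745025 -0.20899052 -2.56202972]
```

{"name": "carry_out", "arguments": {
  "rows": [
    [0,0,0,0.025,0.0085,-0.046,0],
    [0,0,0,0.05,0.017,-0.092,0],
    [0,0,0,0.075,0.026,-0.138,0],
    [0,0,0,0.1,0.034,-0.184,0],
    [0,0,0,0.126,0.043,-0.231,0]
  ]
}}

```text
clock: 7.2
eef_pos: [0.4683, -0.1468, 0.1961]
tool_rot: [2.621, 0.0, 1.896]
force: [0.5, 0.4, -1.6]
gripper_width: 0.008
grasp_force: 70.3
```

```bash
python3 look.py 6; python3 -c "
from h import *;o=robot.observe();print(o['moment'],o['force'])"
```

```text
[ 2.62160873e+00 -1.54164017e-03  1.89648001e+00] 0.008236374496280598 [-0.66 -0.56  1.94  0.43  1.46 -0.97]
turn/30 [-0.001 -0.007  0.001] shift/.15 [-0.258 -0.081  0.485] deg 0.23 mm [-38.7 -12.2  72.8] slotframe mm [ 1.2  0.9 83.3]
at [ 0.4683 -0.1464  0.1946] force [-0.6  0.1 -3.2] in slot axes [-2.1  0.3 -2.5]
tcp in slot [-0.0012 -0.0009  0.0802]
117 face [0.0051 0.0059 0.0304] [ 1.      0.0023 -0.0037] 0.00049 y [-0.0466  0.0492] z [0.0127 0.0487]
face x at mouth 0.005
[-0.18008419  0.53080164  0.01951568] [-0.58455628  0.09662085 -3.22497249]
```

{"name": "carry_out", "arguments": {
  "rows": [
    [0,0,0,0.025,0.0085,-0.046,0],
    [0,0,0,0.05,0.017,-0.092,0],
    [0,0,0,0.075,0.026,-0.138,0],
    [0,0,0,0.1,0.034,-0.184,0],
    [0,0,0,0.126,0.043,-0.231,0]
  ]
}}

```text
clock: 7.75
eef_pos: [0.4871, -0.1404, 0.1616]
tool_rot: [2.621, 0.0, 1.896]
force: [-1.7, -0.1, -2.7]
gripper_width: 0.0083
grasp_force: 70.3
```

{"name": "carry_out", "arguments": {
  "rows": [
    [0,0,0,0.015,0.005,-0.029,0],
    [0,0,0,0.03,0.01,-0.058,0],
    [0,0,0,0.044,0.015,-0.08,0],
    [0,0,0,0.057,0.019,-0.104,0],
    [0,0,0,0.057,0.019,-0.104,0]
  ]
}}

```text
clock: 8.25
eef_pos: [0.4955, -0.1374, 0.146]
tool_rot: [2.621, -0.0, 1.896]
force: [-0.3, -0.8, -3.7]
gripper_width: 0.0086
grasp_force: 70.1
```

```bash
python3 -c "
from m import *;togo(SLOT+SZ*.0165);o=robot.observe();print(o['moment'],o['gripper_width'])"
```

```text
turn/30 [ 0.001 -0.005  0.001] shift/.15 [ 0.025  0.016 -0.04 ] deg 0.17 mm [ 3.7  2.4 -5.9] slotframe mm [ 0.7  1.1 -7.3]
at [ 0.4955 -0.1374  0.146 ] force [-0.3 -0.8 -3.7] in slot axes [-2.3 -0.6 -3. ]
[-0.31856893  0.71397574 -0.0146996 ] 0.00862549687263268
```

Nearly home with low force. I'll creep down the rest in 2 mm steps.

{"name": "carry_out", "arguments": {
  "rows": [
    [0,0,0,0.006,0.002,-0.0115,0],
    [0,0,0,0.0125,0.004,-0.023,0],
    [0,0,0,0.0125,0.004,-0.023,0]
  ]
}}

```text
clock: 8.55
eef_pos: [0.4973, -0.1371, 0.1429]
tool_rot: [2.621, 0.0, 1.896]
force: [-1.5, -1.8, -3.3]
gripper_width: 0.0086
grasp_force: 70.2
```

{"name": "carry_out", "arguments": {
  "rows": [
    [0,0,0,0.006,0.002,-0.0115,0],
    [0,0,0,0.009,0.003,-0.017,0],
    [0,0,0,0.009,0.003,-0.017,0]
  ]
}}

```text
clock: 8.85
eef_pos: [0.4975, -0.1372, 0.1427]
tool_rot: [2.623, 0.002, 1.897]
force: [-21.9, -1.3, 10.1]
gripper_width: 0.0085
grasp_force: 73.3
```

```bash
python3 look.py 7 | head -4; python3 -c "
from m import *;togo(SLOT+SZ*.0165);o=robot.observe();print(o['moment'],o['gripper_width'])"
```

```text
[2.62245796e+00 1.85292179e-03 1.89711162e+00] 0.00815063343177778 [-0.59 -0.49  1.99  0.42  1.33 -0.96]
turn/30 [ 0.006 -0.007  0.   ] shift/.15 [-0.453 -0.143  0.831] deg 0.28 mm [-68.  -21.5 124.7] slotframe mm [  0.6   1.5 143.6]
at [ 0.4976 -0.1372  0.1427] force [-21.1  -1.9  10.3] in slot axes [-12.7   5.   19.2]
tcp in slot [-0.0006 -0.0015  0.0199]
turn/30 [ 0.006 -0.007  0.   ] shift/.15 [ 0.011  0.014 -0.017] deg 0.28 mm [ 1.6  2.1 -2.6] slotframe mm [ 0.6  1.5 -3.4]
at [ 0.4976 -0.1372  0.1427] force [-21.1  -1.9  10.3] in slot axes [-12.7   5.   19.2]
[-0.00849242  2.65735632  0.47559299] 0.00815063343177778Traceback (most recent call last):
  File "look.py", line 12, in <module>
    l,k=nd.label(m);m=l==1+np.argmax(nd.sum(m,l,range(1,k+1)));p=q[m]
                           ~~~~~~~~~^^^^^^^^^^^^^^^^^^^^^^^^^^
    return _wrapfunc(a, 'argmax', axis=axis, out=out, **kwds)
    return bound(*args, **kwds)
ValueError: attempt to get argmax of an empty sequence
```

View pics/z7.png

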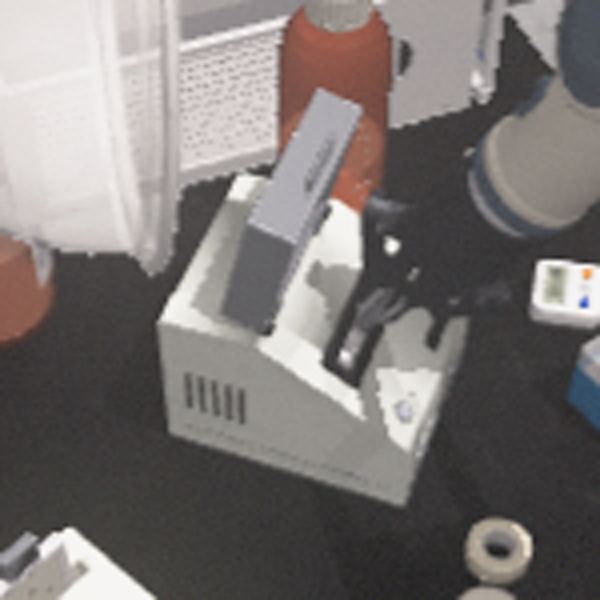

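The crop shows the carrier nearly fully in: its shoulder is at about rim level near (350,350), with the fingers just above the rim. The 19 N contact could be the slot floor or the fingertips on the rim. I'll release, back off a bit, and press the tab with closed fingers.

{"name": "carry_out", "arguments": {
  "rows": [
    [0,0,0,-0.006,-0.002,0.0115,0],
    [0,0,0,-0.006,-0.002,0.0115,0.15],
    [0,0,0,-0.006,-0.002,0.0115,0.25],
    [0,0,0,-0.006,-0.002,0.0115,0.25]
  ]
}}

```text
clock: 9.3
eef_pos: [0.4985, -0.1368, 0.1434]
tool_rot: [2.618, 0.001, 1.896]
force: [-0.2, 0.7, -0.5]
gripper_width: 0.0214
grasp_force: 0.0
```

{"name": "carry_out", "arguments": {
  "rows": [
    [0,0,0,-0.03,-0.01,0.06,0.25],
    [0,0,0,-0.08,-0.028,0.15,0.25],
    [0,0,0,-0.16,-0.055,0.3,0.25],
    [0,0,0,-0.25,-0.085,0.46,0.25],
    [0,0,0,-0.25,-0.085,0.46,0]
  ]
}}

```text
clock: 9.8
eef_pos: [0.4607, -0.1508, 0.217]
tool_rot: [2.615, 0.007, 1.895]
force: [0.6, 0.2, 0.8]
gripper_width: 0.0083
grasp_force: 0.0
```

```bash
python3 - <<'E'
from m import *
a=snap('side','side8')
A=cv2.imread('pics/side8.png')[120:200,250:330]
cv2.imwrite('pics/z8.png',cv2.resize(A,None,fx=7,fy=7,interpolation=cv2.INTER_CUBIC))
togo(SLOT+SZ*.0165)
q=(cloud(a)-SLOT)@np.c_[SX,SY,SZ]
m=(abs(q[...,0])<.012)&(abs(q[...,1])<.03)&(q[...,2]>.006)&(q[...,2]<.05)
p=q[m]*1e3;print(len(p),np.percentile(p,[2,50,90,98],axis=0).round(1))
m=(abs(q[...,0])<.005)&(abs(q[...,1])<.048)&(abs(q[...,1])>.026)&(q[...,2]<.02)&(q[...,2]>-.04);p=q[m]*1e3
print('shoulder z',len(p),np.percentile(p[:,2],[10,50,90]).round(1))
m=(abs(q[...,0])<.018)&(abs(q[...,0])>.011)&(abs(q[...,1])<.05)&(a['img'].max(-1)<90)&(abs(q[...,2])<.02);p=q[m]*1e3
print('rim z',len(p),np.percentile(p[:,2],[10,50,90]).round(1))
E
```

```text
turn/30 [0.008 0.004 0.004] shift/.15 [ 0.257  0.103 -0.497] deg 0.3 mm [ 38.5  15.4 -74.5] slotframe mm [ -1.4   2.3 -85.2]
at [ 0.4607 -0.1505  0.2146] force [ 0.2 -1.   0.2] in slot axes [-0.  -1.   0.3]
72 [[ -6.2 -19.8   7.8]
 [  0.6   3.4  26.2]
 [  3.1  19.   29.1]
 [  3.8  21.1  30.3]]
shoulder z 40 [-7.   0.6  3.2]
rim z 73 [0.3 2.3 3.6]
```

View pics/z8.png

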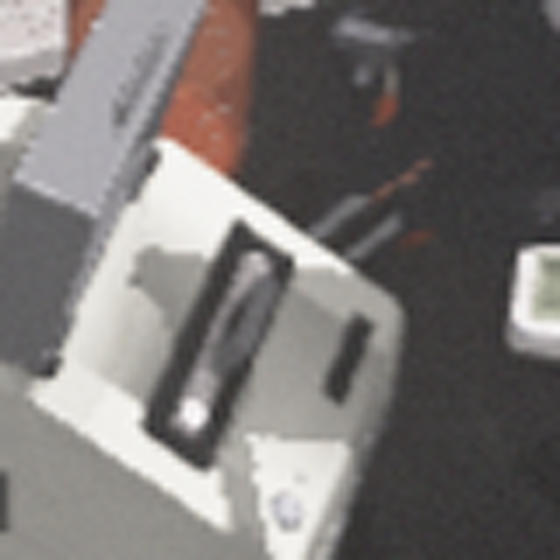

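The crop shows the tab standing out of the rim around (240,310) and the shoulder bright at (190,410), level with the rim. It looks home within about 1 mm, so I'll press gently on the tab to confirm.

{"name": "carry_out", "arguments": {
  "rows": [
    [0,0,0,0.04,0.015,-0.09,0],
    [0,0,0,0.09,0.035,-0.18,0],
    [0,0,0,0.14,0.055,-0.27,0],
    [0,0,0,0.178,0.073,-0.34,0],
    [0,0,0,0.178,0.073,-0.34,0]
  ]
}}

```text
clock: 10.35
eef_pos: [0.4875, -0.1381, 0.1603]
tool_rot: [2.62, 0.0, 1.897]
force: [0.4, -0.4, -1.1]
gripper_width: 0.0002
grasp_force: 0.0
```

{"name": "carry_out", "arguments": {
  "rows": [
    [0,0,0,0.004,0.001,-0.006,0],
    [0,0,0,0.007,0.0025,-0.0135,0],
    [0,0,0,0.01,0.0035,-0.019,0],
    [0,0,0,0.01,0.0035,-0.019,0]
  ]
}}

```text
clock: 10.75
eef_pos: [0.4887, -0.1379, 0.1603]
tool_rot: [2.618, 0.002, 1.898]
force: [-10.4, 1.3, 14.2]
gripper_width: -0.0002
grasp_force: 8.2
```

```bash
python3 -c "
from m import *;togo(SLOT);o=robot.observe();print(o['moment'],o['gripper_width'])"
```

```text
turn/30 [ 0.004  0.    -0.001] shift/.15 [ 0.122  0.037 -0.23 ] deg 0.11 mm [ 18.3   5.5 -34.5] slotframe mm [ -0.7  -0.6 -39.4]
at [ 0.4887 -0.1379  0.1603] force [-10.4   1.3  14.2] in slot axes [-1.1  4.5 17. ]
[0.61103188 0.82863158 0.41513707] -0.00019318976873618115
```

{"name": "carry_out", "arguments": {
  "rows": [
    [0,0,0,0.004,0.0015,-0.008,0],
    [0,0,0,0.007,0.0025,-0.0125,0],
    [0,0,0,0.007,0.0025,-0.0125,0]
  ]
}}

```text
clock: 11.05
eef_pos: [0.4899, -0.1376, 0.1608]
tool_rot: [2.617, 0.003, 1.898]
force: [-20.0, 2.6, 22.9]
gripper_width: -0.0
grasp_force: 14.4
```

```bash
python3 - <<'E'
from m import *
togo(SLOT)
# cover: points in the scanner's vertical plane, relative to hinge (panel top edge); slot plane corrected +2 mm
H=SLOT+SZ*(.002-.005)+SX*.065
h=np.array([cy,sy,0.])
print('hinge',H.round(4))
for n in ('side8','top1'):
    c=load(n);P=cloud(c);d=c['range_z'];ok=(nd.maximum_filter(d,3)-nd.minimum_filter(d,3)<.025)
    q=P-H;x,y,z=q@h,q@SY,q[...,2]
    m=ok&(abs(y)<.075)&(z>.02)&(z<.14)&(x>-.08)&(x<.09)
    for y0 in (-.05,-.02,.02,.05,.068):
        k=m&(abs(y-y0)<.012);e=np.c_[x[k],z[k]]*1e3
        for z0 in range(30,140,10):
            r=e[abs(e[:,1]-z0)<5]
            if len(r): print(n,y0,z0,len(r),np.percentile(r[:,0],[5,50,95]).round(0),end=' | ')
        print()
E
```

```text
turn/30 [ 0.006  0.004 -0.002] shift/.15 [ 0.114  0.034 -0.233] deg 0.22 mm [ 17.1   5.2 -35. ] slotframe mm [ -2.   -0.6 -39.2]
at [ 0.4899 -0.1376  0.1608] force [-20.    2.6  22.9] in slot axes [-4.2  8.9 28.9]
hinge [ 0.5617 -0.1139  0.1557]
side8 -0.05 110 57 [-22. -10.   2.] | side8 -0.05 120 4 [-3.  1.  3.] | 
side8 -0.02 110 54 [-21.  -7.   3.] | side8 -0.02 120 6 [-20. -19. -18.] | 
side8 0.02 110 64 [-22.  -8.   2.] | side8 0.02 120 15 [-20. -18.   4.] | 
side8 0.05 110 71 [-23. -11.   3.] | side8 0.05 120 4 [-1.  1.  3.] | 
side8 0.068 30 20 [-2.  9. 22.] | side8 0.068 40 21 [-6.  4. 19.] | side8 0.068 50 25 [-8.  7. 17.] | side8 0.068 60 23 [-11.   1.  15.] | side8 0.068 70 26 [-11.   3.  14.] | side8 0.068 80 26 [-14.  -3.  11.] | side8 0.068 90 24 [-17.  -3.   9.] | side8 0.068 100 29 [-19.  -6.   6.] | side8 0.068 110 55 [-22.  -9.   4.] | side8 0.068 120 3 [0. 1. 3.] | 
top1 -0.05 110 56 [-22. -11.   1.] | top1 -0.05 120 23 [-17.  -2.   5.] | 
top1 -0.02 110 50 [-22.  -9.   2.] | top1 -0.02 120 29 [-21.  -4.   5.] | top1 -0.02 130 1 [-20. -20. -20.] | 
top1 0.02 110 44 [-22. -10.   2.] | top1 0.02 120 37 [-20.  -5.   5.] | 
top1 0.05 110 56 [-22. -13.  -0.] | top1 0.05 120 27 [-9.  1.  5.] | 
top1 0.068 110 27 [-23. -13.   0.] | top1 0.068 120 12 [-6.  2.  5.] |
```

Pressing with 29 N did not move it, so the carrier is fully home. From the depth profile the cover stands at about 107° and its outer corner is at slot coordinates x≈128, z≈93 mm. I'll straddle its free edge with open fingers and pull it forward.

{"name": "carry_out", "arguments": {
  "rows": [
    [0,0,0,-0.05,-0.017,0.09,0],
    [0,0,0,-0.15,-0.05,0.27,0],
    [0,0,0,-0.28,-0.095,0.51,0.5],
    [0,0,0,-0.414,-0.14,0.756,1],
    [0,0,0,-0.414,-0.14,0.756,1]
  ]
}}

```text
clock: 11.55
eef_pos: [0.4274, -0.1601, 0.2754]
tool_rot: [2.615, 0.009, 1.895]
force: [1.0, -0.6, 0.3]
gripper_width: 0.0436
grasp_force: 0.0
```

{"name": "carry_out", "arguments": {
  "rows": [
    [0,0,0,0.17,0.003,0.093,1],
    [0,0,0,0.34,0.007,0.19,1],
    [0,0,0,0.51,0.01,0.28,1],
    [0,0,0,0.677,0.014,0.373,1],
    [0,0,0,0.677,0.014,0.373,1]
  ]
}}

```text
clock: 12.05
eef_pos: [0.5313, -0.1561, 0.3251]
tool_rot: [2.62, 0.0, 1.898]
force: [-0.4, -0.1, -0.6]
gripper_width: 0.0854
grasp_force: 0.0
```

```bash
cat >> m.py <<'E'
S3=np.array([SX,SY,SZ])
def slotpos():
    o=robot.observe();print('slot xyz mm',(S3@(o['eef_pos']-SLOT)*1e3).round(1),'force slot',(S3@o['force']).round(1),'w',o['gripper_width'].round(4),'t',o['clock'],'q',o['joint_pos'].round(2))
E
python3 - <<'E'
from m import *
slotpos();togo(SLOT+SX*.114-SY*.03+SZ*.07)
c=snap('side','side9');q=(cloud(c)-SLOT)@S3.T*1e3
# depth points near the gripper mouth, profile in slot x/z, at y of tool
m=(abs(q[...,1]+30)<14)&(q[...,0]>20)&(q[...,0]<190)&(q[...,2]>40)&(q[...,2]<230)
H,xe,ze=np.histogram2d(q[m][:,0],q[m][:,2],bins=[np.arange(20,191,6),np.arange(40,231,10)])
for j in range(H.shape[1]-1,-1,-1): print('%4d '%(ze[j]),''.join('#' if v>1 else '+' if v else '.' for v in H[:,j]))
E
```

```text
Traceback (most recent call last):
  File "m.py", line 35, in slotpos
    o=robot.observe();print('slot xyz mm',(S3@(o['eef_pos']-SLOT)*1e3).round(1),'force slot',(S3@o['force']).round(1),'w',o['gripper_width'].round(4),'t',o['clock'],'q',o['joint_pos'].round(2))
                                                                                                                          ^^^^^^^^^^^^^^^^^^^^^^^^
AttributeError: 'float' object has no attribute 'round'
```

```bash
sed -i "s/o\['gripper_width'\].round(4)/round(o['gripper_width'],4)/" m.py
python3 - <<'E'
from m import *
slotpos();togo(SLOT+SX*.114-SY*.03+SZ*.07)
c=snap('side','side9');q=(cloud(c)-SLOT)@S3.T*1e3
m=(abs(q[...,1]+20)<25)&(q[...,0]>20)&(q[...,0]<190)&(q[...,2]>40)&(q[...,2]<230)
H,xe,ze=np.histogram2d(q[m][:,0],q[m][:,2],bins=[np.arange(20,191,6),np.arange(40,231,10)])
for j in range(H.shape[1]-1,-1,-1): print('%4d '%(ze[j]),''.join('#' if v>1 else '+' if v else '.' for v in H[:,j]))
E
```

```text
slot xyz mm [113.  -30.3 164.9] force slot [-0.6  0.  -0.3] w 0.0854 t 12.05 q [-0.59 -0.35  1.57  0.41  1.59 -0.84]
turn/30 [ 0.001 -0.003 -0.002] shift/.15 [ 0.304  0.105 -0.544] deg 0.11 mm [ 45.7  15.8 -81.7] slotframe mm [  1.    0.3 -94.9]
at [ 0.5313 -0.1561  0.3251] force [-0.4 -0.1 -0.6] in slot axes [-0.6  0.  -0.3]
 220  ...########..##+##+.####+###
 210  ...######+...........+######
 200  .....++##.............+###..
 190  ......###.............###...
 180  ......###.............###+..
 170  ......###.............+##...
 160  ........+.............+#....
 150  ............................
 140  ............................
 130  ............................
 120  ............................
 110  ..............#.............
 100  ............###+#...........
  90  ............#######.........
  80  ..................+.........
  70  ............................
  60  ............................
  50  ............................
  40  ............................
```

The depth profile shows the cover's end wall at slot x 92–130, z 90–112, centred between the fingers with inner faces at about 72 and 154. I'll descend and pull.

{"name": "carry_out", "arguments": {
  "rows": [
    [0,0,0,0.07,0.024,-0.13,1],
    [0,0,0,0.14,0.047,-0.255,1],
    [0,0,0,0.21,0.07,-0.38,1],
    [0,0,0,0.278,0.094,-0.508,1],
    [0,0,0,0.278,0.094,-0.508,1]
  ]
}}

```text
clock: 12.6
eef_pos: [0.5693, -0.1416, 0.2434]
tool_rot: [2.626, -0.005, 1.897]
force: [0.1, 0.1, 0.0]
gripper_width: 0.0854
grasp_force: 0.0
```

{"name": "carry_out", "arguments": {
  "rows": [
    [0,0,0,-0.07,-0.024,-0.042,1],
    [0,0,0,-0.131,-0.044,-0.08,1],
    [0,0,0,-0.178,-0.06,-0.082,1],
    [0,0,0,-0.2245,-0.076,-0.083,1],
    [0,0,0,-0.2245,-0.076,-0.083,1]
  ]
}}

```text
clock: 13.1
eef_pos: [0.5362, -0.1548, 0.2373]
tool_rot: [2.62, 0.002, 1.895]
force: [0.1, 0.9, 0.2]
gripper_width: 0.0857
grasp_force: 0.0
```

```bash
cat > cov.py <<'E'
from m import *
slotpos()
c=snap('side');q=(cloud(c)-SLOT)@S3.T*1e3
m=(abs(q[...,1]-15)<50)&(q[...,0]>-110)&(q[...,0]<190)&(q[...,2]>-12)&(q[...,2]<150)
H,xe,ze=np.histogram2d(q[m][:,0],q[m][:,2],bins=[np.arange(-110,191,6),np.arange(-12,151,10)])
for j in range(H.shape[1]-1,-1,-1): print('%4d '%(ze[j]),''.join('#' if v>1 else '+' if v else '.' for v in H[:,j]))
E
python3 cov.py
```

```text
slot xyz mm [ 73.5 -30.6  86.4] force slot [ 0.5  0.8 -0.1] w 0.0857 t 13.1 q [-0.58 -0.37  1.74  0.4   1.44 -0.89]
 138  ..................######++...+.+...+.#######......
 128  ...................#####..............###+#.......
 118  .....................+##.............####.........
 108  .....................###.......####..+###.........
  98  .....................###.......##########.........
  88  ......................##.............##+..........
  78  .....................................#............
  68  .....................................#............
  58  ....................................#.............
  48  ....................................#.............
  38  ....................................+.............
  28  .................##................##.............
  18  .................##................#..............
   8  .................##...............................
  -2  ......#######################......#..............
 -12  ....+########################..+..+...............
```

{"name": "carry_out", "arguments": {
  "rows": [
    [0,0,0,-0.081,-0.028,-0.011,1],
    [0,0,0,-0.161,-0.0545,-0.032,1],
    [0,0,0,-0.25,-0.084,-0.07,1],
    [0,0,0,-0.334,-0.113,-0.122,1],
    [0,0,0,-0.41,-0.139,-0.176,1]
  ]
}}

```text
clock: 13.65
eef_pos: [0.4742, -0.1753, 0.2094]
tool_rot: [2.621, 0.001, 1.896]
force: [0.6, 0.4, 1.5]
gripper_width: 0.0854
grasp_force: 0.4
```

```bash
python3 cov.py
```

```text
slot xyz mm [  3.  -30.1  94.8] force slot [1.3 0.2 0.9] w 0.0854 t 13.65 q [-0.71 -0.49  1.88  0.44  1.48 -1.01]
 138  ......######.............+######..................
 128  ..........##+.............###.....................
 118  .........+##+.............###.....................
 108  .........###+.......#..######.....................
  98  .........+##+......#########+.....................
  88  ...........#.......###...###......................
  78  ..........................+##.....................
  68  ............................##....................
  58  ............................###...................
  48  ..............................##..................
  38  ..............................###.................
  28  ................................##................
  18  ................................+#+...............
   8  .................#...............#................
  -2  ......#####################++.....................
 -12  ....########################..##..................
```

{"name": "carry_out", "arguments": {
  "rows": [
    [0,0,0,-0.067,-0.023,-0.064,1],
    [0,0,0,-0.122,-0.041,-0.136,1],
    [0,0,0,-0.171,-0.058,-0.22,1],
    [0,0,0,-0.209,-0.0705,-0.312,1],
    [0,0,0,-0.235,-0.079,-0.397,1]
  ]
}}

```text
clock: 14.2
eef_pos: [0.4395, -0.1867, 0.1489]
tool_rot: [2.621, -0.0, 1.896]
force: [0.5, -0.3, 1.0]
gripper_width: 0.0855
grasp_force: 0.2
```

```bash
python3 cov.py
```

```text
slot xyz mm [-58.9 -29.8  60.7] force slot [ 0.8 -0.5  0.6] w 0.0855 t 14.2 q [-0.79 -0.55  2.02  0.47  1.44 -1.12]
 138  ..########+####.++###.............................
 128  .###############..###.............................
 118  +###+.#++###.####.+##.............................
 108  ###............#######............................
  98  ##..............###...............................
  88  ##.............####...............................
  78  ##..............###...............................
  68  ##...........#####................................
  58  .#...........########.............................
  48  ..........+#.....########.........................
  38  ..........###........+########+...................
  28  ...........................####...................
  18  ..................................................
   8  ..................................................
  -2  ......######+#+######..+.....##...................
 -12  ....############++#########..####.................
```

The cover is down to about 22° with negligible force. I'll lift off, close the fingers and press it shut from above.

{"name": "carry_out", "arguments": {
  "rows": [
    [0,0,0,-0.04,-0.014,0.08,1],
    [0,0,0,-0.12,-0.04,0.22,1],
    [0,0,0,-0.237,-0.08,0.433,1],
    [0,0,0,-0.237,-0.08,0.433,0.5],
    [0,0,0,-0.237,-0.08,0.433,0]
  ]
}}

```text
clock: 14.75
eef_pos: [0.4049, -0.1994, 0.2178]
tool_rot: [2.619, 0.004, 1.896]
force: [0.4, -0.2, -0.8]
gripper_width: 0.0588
grasp_force: 0.0
```

{"name": "carry_out", "arguments": {
  "rows": [
    [0,0,0,0.06,0.09,0.05,0],
    [0,0,0,0.12,0.18,0.1,0],
    [0,0,0,0.177,0.27,0.147,0],
    [0,0,0,0.177,0.27,0.147,0],
    [0,0,0,0.177,0.27,0.147,0]
  ]
}}

```text
clock: 15.25
eef_pos: [0.4312, -0.1578, 0.2368]
tool_rot: [2.621, -0.0, 1.898]
force: [-1.2, 0.5, 1.1]
gripper_width: -0.0001
grasp_force: 0.0
```

{"name": "carry_out", "arguments": {
  "rows": [
    [0,0,0,0.05,0.017,-0.09,0],
    [0,0,0,0.1,0.034,-0.18,0],
    [0,0,0,0.145,0.049,-0.265,0],
    [0,0,0,0.18,0.061,-0.33,0],
    [0,0,0,0.18,0.061,-0.33,0]
  ]
}}

```text
clock: 15.75
eef_pos: [0.4577, -0.1487, 0.1853]
tool_rot: [2.623, -0.003, 1.896]
force: [-0.9, -0.1, -0.3]
gripper_width: -0.0001
grasp_force: 0.0
```

```bash
python3 cov.py
```

```text
slot xyz mm [-15.2   0.3  77.5] force slot [-0.9  0.2  0.1] w -0.0001 t 15.75 q [-0.68 -0.58  1.97  0.44  1.46 -0.99]
 138  .......####..#######+#####........................
 128  ........+###.###+##.#####.........................
 118  .........#############+...........................
 108  ...........###########............................
  98  ..............#####...............................
  88  .............######...............................
  78  .............######...............................
  68  ..............#####...............................
  58  .............######...............................
  48  ...............##########+........................
  38  ..........##.........#########+...................
  28  ...........................####...................
  18  ..................................................
   8  ..................................................
  -2  ......######++#######.#.+....##...................
 -12  ....############+#.###+#.##..####.................
```

{"name": "carry_out", "arguments": {
  "rows": [
    [0,0,0,0.02,0.007,-0.035,0],
    [0,0,0,0.04,0.013,-0.07,0],
    [0,0,0,0.06,0.02,-0.11,0],
    [0,0,0,0.08,0.027,-0.145,0],
    [0,0,0,0.095,0.032,-0.173,0]
  ]
}}

```text
clock: 16.3
eef_pos: [0.4727, -0.144, 0.1613]
tool_rot: [2.621, 0.0, 1.897]
force: [-0.9, 0.7, 0.7]
gripper_width: 0.0002
grasp_force: 0.3
```

{"name": "carry_out", "arguments": {
  "rows": [
    [0,0,0,0.006,0.002,-0.0115,0],
    [0,0,0,0.0095,0.003,-0.017,0],
    [0,0,0,0.0095,0.003,-0.017,0]
  ]
}}

```text
clock: 16.6
eef_pos: [0.4733, -0.1438, 0.16]
tool_rot: [2.622, 0.0, 1.897]
force: [-10.2, 0.5, 5.2]
gripper_width: -0.0
grasp_force: 4.8
```

```bash
python3 cov.py
```

```text
slot xyz mm [-13.7   0.1  47.4] force slot [-5.6  3.8  9.3] w -0.0 t 16.6 q [-0.64 -0.55  2.    0.43  1.4  -0.98]
 138  ........+.######+#######+.........................
 128  ......####+################.......................
 118  ......#####+###############.......................
 108  .......####..#######++###+........................
  98  .......+####.+##.##.+####.........................
  88  .........####+##+######+..........................
  78  ..........###########+............................
  68  ..............#####...............................
  58  ..............#####...............................
  48  ..............#####...............................
  38  ............#########+#######.....................
  28  ...........###################....................
  18  ............................##....................
   8  .........#..................##....................
  -2  ......####..................###...................
 -12  ....+######.................#####.................
```

{"name": "carry_out", "arguments": {
  "rows": [
    [0,0,0,0.005,0.002,-0.0095,0],
    [0,0,0,0.0095,0.003,-0.017,0],
    [0,0,0,0.0095,0.003,-0.017,0]
  ]
}}

```text
clock: 16.95
eef_pos: [0.4736, -0.1438, 0.1598]
tool_rot: [2.624, 0.002, 1.898]
force: [-29.1, 0.7, 20.1]
gripper_width: -0.0003
grasp_force: 15.6
```

```bash
python3 -c "
from m import *
slotpos()"
```

```text
slot xyz mm [-13.6  -0.   47.1] force slot [-13.6   9.9  31.1] w -0.0003 t 16.95 q [-0.64 -0.55  2.    0.43  1.39 -0.98]
```

{"name": "carry_out", "arguments": {
  "rows": [
    [0,0,0,-0.03,-0.01,0.06,0],
    [0,0,0,-0.13,-0.045,0.24,0],
    [0,0,0,-0.28,-0.095,0.5,0],
    [0,0,0,-0.4,-0.135,0.73,0],
    [0,0,0,-0.4,-0.135,0.73,0]
  ]
}}

```text
clock: 17.45
eef_pos: [0.4154, -0.1649, 0.273]
tool_rot: [2.615, 0.009, 1.895]
force: [0.5, 0.1, 0.5]
gripper_width: 0.0003
grasp_force: 0.0
```

{"name": "carry_out", "arguments": {
  "rows": [
    [0,0,0,0,-0.3,0.05,0],
    [0,0,0,0,-0.6,0.1,0],
    [0,0,0,0,-0.9,0.1,0],
    [0,0,0,0,-0.9,0.1,0]
  ]
}}

```text
clock: 17.85
eef_pos: [0.4151, -0.3028, 0.2778]
tool_rot: [2.623, -0.004, 1.892]
force: [-0.7, 0.9, -0.1]
gripper_width: 0.0001
grasp_force: 0.0
```

```bash
python3 - <<'E'
from m import *
snap('side','sideF');slotpos()
c=load('sideF');q=(cloud(c)-SLOT)@S3.T*1e3
m=(abs(q[...,1])<60)&(q[...,0]>-38)&(q[...,0]<55)&(q[...,2]>15)&(q[...,2]<70)
mm,nn,s=plane(q[m]);print('cover top: plane z',mm.round(1),'normal',nn.round(4),'angle deg',np.degrees(np.arctan2(nn[0],nn[2])).round(2))
A=cv2.imread('pics/sideF.png')[90:290,150:370]
cv2.imwrite('pics/zF.png',cv2.resize(A,None,fx=3,fy=3,interpolation=cv2.INTER_CUBIC))
E
```

```text
slot xyz mm [ -45.5 -129.9  202.8] force slot [-0.7  0.9  0.6] w -0.0003 t 17.9 q [-1.01 -0.35  1.64  0.51  1.7  -1.23]
cover top: plane z [ 8.9  2.3 36.4] normal [-0.0032  0.0027  1.    ] angle deg -0.19
```

View pics/zF.png

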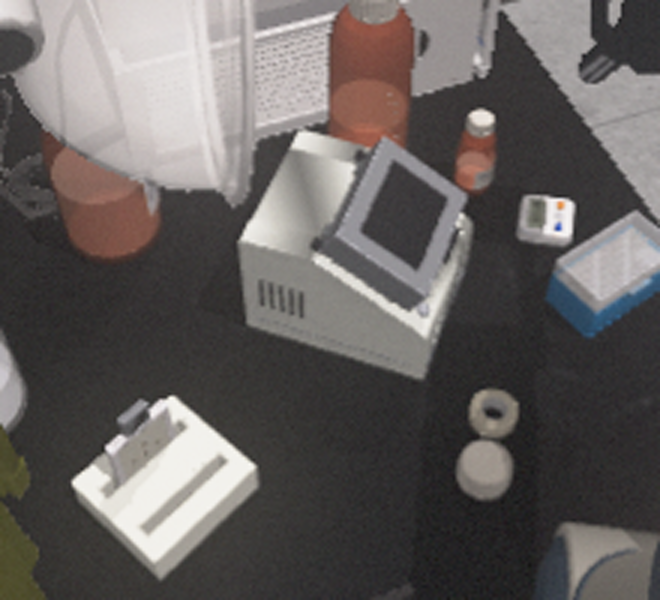

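The picture shows the cover shut flat over the slot at (400,225), parallel to the panel within 0.2°. The small carrier is still in the rack at (140,440), the bystanders in view are undisturbed, and the arm is clear.

```bash
python3 -c "
from plant import robot
print(robot.hand_in())"
```

```text
the job is handed in; nothing more can be done
None
```

I loaded the larger carrier into the scanner until it was fully home, shut the light cover completely, left the smaller carrier in the rack, and handed the job in at about 18 s of the 62 s allowed.

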